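# Start the reflux rig in order with the push-button pods

### The job

Start the reflux rig with its wireless push-button pods: with the fingertips, gently press the blue cap (cooling water) all the way down, then the yellow one (stirrer), then the red one (heater), in that order; each cap stays down. Do not press the green pod, and do not pick up, tip or push away any pod, vial, bottle or carton on the bench.

Things in the scene. Friction and masses are not known exactly. Their poses are not given: they have to be found in the camera images.
- pod_blue: loose free-standing push-button pod (0.4 to 0.9 kg) on a black rubber foot: dark grey 64 x 64 mm housing 34 mm high, pale ring to 39.5 mm height, round blue cap on top. Origin: centre of the underside, z up. Contact force on it is to stay below 20 N.
- blue_top (a point): top centre of the blue cap (33 mm across), 52.8 mm above the bench when the cap is up, 42.8 mm when fully down; moves with the cap
- blue_cap (a joint): travel of the blue cap in m: 0 up, 0.010 fully down (hard stop). It yields to about 3.5 N with no spring: it stays where it is left, down means 0.007 or more
- pod_yellow: loose free-standing push-button pod (0.4 to 0.9 kg) on a black rubber foot: dark grey 64 x 64 mm housing 34 mm high, pale ring to 39.5 mm height, round yellow cap on top. Origin: centre of the underside, z up. Contact force on it is to stay below 20 N.
- yellow_top (a point): top centre of the yellow cap (33 mm across), 52.8 mm above the bench when the cap is up, 42.8 mm when fully down; moves with the cap
- yellow_cap (a joint): travel of the yellow cap in m: 0 up, 0.010 fully down (hard stop). It yields to about 3.5 N with no spring: it stays where it is left, down means 0.007 or more
- pod_red: loose free-standing push-button pod (0.4 to 0.9 kg) on a black rubber foot: dark grey 64 x 64 mm housing 34 mm high, pale ring to 39.5 mm height, round red cap on top. Origin: centre of the underside, z up. Contact force on it is to stay below 20 N.
- red_top (a point): top centre of the red cap (33 mm across), 52.8 mm above the bench when the cap is up, 42.8 mm when fully down; moves with the cap
- red_cap (a joint): travel of the red cap in m: 0 up, 0.010 fully down (hard stop). It yields to about 3.5 N with no spring: it stays where it is left, down means 0.007 or more
- pod_green: loose free-standing push-button pod (0.4 to 0.9 kg) on a black rubber foot: dark grey 64 x 64 mm housing 34 mm high, pale ring to 39.5 mm height, round green cap on top. Origin: centre of the underside, z up. Contact force on it is to stay below 20 N.
- green_top (a point): top centre of the green cap (33 mm across), 52.8 mm above the bench when the cap is up, 42.8 mm when fully down; moves with the cap
- green_cap (a joint): travel of the green cap in m: 0 up, 0.010 fully down (hard stop). It yields to about 3.5 N with no spring: it stays where it is left, down means 0.007 or more
- vial_black: loose glass vial with black cap, 24 mm across, 60 mm high, bystander; origin centre of underside
- vial_white: loose glass vial with white cap, 24 mm across, 60 mm high, bystander; origin centre of underside
- pink_bottle: loose pink bottle, 56 mm across, 121 mm high, bystander; origin centre of underside
- slides_box: loose small white carton, 59 x 81 mm, 33 mm high, bystander; origin centre of underside

How it is judged:
On the way, in this order (a step that is already met when the one before it is completed fails the run):
1. the blue cap is pressed down (7 of 10 mm or more) by the fingers (value of joint blue_cap above 0.007 m and contact force between pod_blue and the fingers above 0.3 N).
2. the yellow cap is pressed down (7 of 10 mm or more) by the fingers (value of joint yellow_cap above 0.007 m and contact force between pod_yellow and the fingers above 0.3 N).
3. the red cap is pressed down (7 of 10 mm or more) by the fingers (value of joint red_cap above 0.007 m and contact force between pod_red and the fingers above 0.3 N).
At the end, for the whole second after the job is handed in: blue, yellow and red caps are at least 7 mm of their 10 mm down, green is up (under 2 mm), every pod and bystander stands within 15 mm of where it began, pods at rest (under 20 mm/s) (value of joint each of blue_cap, yellow_cap, red_cap above 0.007 m and value of joint green_cap below 0.002 m and distance of each of pod_blue, pod_yellow, pod_red, pod_green, vial_black, vial_white, pink_bottle, slides_box from where it was at the start of the episode below 0.015 m and linear speed of each of pod_blue, pod_yellow, pod_red, pod_green below 0.02 m/s); the robot touches nothing.
It fails at once if yellow goes down (2 mm) before blue is down, or red before yellow ((value of joint yellow_cap above 0.002 m and value of joint blue_cap below 0.007 m) or (value of joint red_cap above 0.002 m and value of joint yellow_cap below 0.007 m)).
It fails at once if the green cap is pressed (2 mm) (value of joint green_cap above 0.002 m).
It fails at once if a pod is pressed with more than 20 N (contact force between any of pod_blue, pod_yellow, pod_red, pod_green and the fingers above 20 N or contact force between any of pod_blue, pod_yellow, pod_red, pod_green and the arm above 20 N).
It fails at once if a pod is lifted, carried, tipped or shoved (moved over 15 mm, or tilted over 0.3 rad) (distance of any of pod_blue, pod_yellow, pod_red, pod_green from where it was at the start of the episode above 0.015 m or angle between any of pod_blue, pod_yellow, pod_red, pod_green's own z axis and vertical above 0.3 rad).
It fails at once if a vial, the bottle or the carton is moved over 15 mm or tipped (distance of any of vial_black, vial_white, pink_bottle, slides_box from where it was at the start of the episode above 0.015 m or angle between any of vial_black, vial_white, pink_bottle, slides_box's own z axis and vertical above 0.3 rad).
It also fails if it takes over 53 s, if anything falls off the work surface, if the arm or the gripper's body presses on something with over 40 N, if the wrist force passes 120 N, or if a joint passes its speed limit or range.

### The arm

A 6-joint arm with a two-finger parallel gripper is mounted at the origin on a cart in front of the work surface, level with it; the furniture and walls round the work are solid. World frame = base frame: x ahead of the robot, y to its left, z up, the work surface at z = 0. Lengths are in m, angles in rad, forces in N, time in s.
With the tool pointing down it reaches from about 0.225 to 0.875 m from the base axis. Payload 3.4 kg.
Tool frame: the origin (TCP) lies at the very end of the fingers, on their centre line; the grasp point (between the pads) lies 19 mm behind it; z points along the fingers, y is the line along which they close (so a half turn about z gives the same grasp; the last joint's range is limited). The gripper opens to 85 mm and grips with 20 to 120 N. Pads are 22 mm wide; open, the fingers measure 114 mm over their backs; the gripper's body (76 mm by 85 mm) begins 54 mm behind the grasp point. The pads swing forward as they close: fully open they stand 13 mm farther back than shut.
Start: joints at [1.009, 0.276, 1.505, -0, 1.361, -0.121], TCP at [0.245, 0.52, 0.231] pointing down, gripper open.
Joint ranges: [-2.89, 2.89], [-0.75, 2.08], [0.22, 2.7], [-1.18, 4.32], [0.11, 2.71], [-2.7, 2.7]. Speed limits (rad/s): [2.57, 2.57, 3.14, 3.14, 3.14, 3.14].

### API

Orientations are given as a unit quaternion [w, x, y, z].
In Python, from rig import manip gives the robot as it stands. The module is installed in compiled form; this text tells all that it offers.
- The arm moves only by the tool play_rows, never from a script. Its argument "motion" is a list of rows, each a list of 5 numbers: the shift along the tool's x, y, z in units of 40 mm (1.0 is 40 mm), then the turn about the tool's z in units of 10 degrees (1.0 is 10 degrees), then the finger opening in mm, from 0 to 85.4. A call has 1 to 5 rows; each row is the pose to reach, as a shift and turn from the pose commanded when the call began, along the tool's axes at that moment; what a row does not reach only later rows make up. A row lasts 1/8 s, in which the tool goes at most 62.5 mm and 10.7 degrees, less where a joint would pass 70% of its speed; a pose out of reach is approached as far as the arm can. A call with a gripper value outside its range is refused whole. The fingers move at their own pace and stop on an object; "newtons" is the grip in N (left out, the last holds). Time passes only in rows, so rows that repeat a pose let the fingers close. It gives the time, the measured TCP pose, the force, the opening and the grip force at its end, in the units of the state.
- manip.get_state(): the state, without advancing time (a new reading comes with each control period).
- manip.get_image(name): name is "scene" or "top"; returns a dict with "img" (400x640x3 uint8, red, green, blue), "range_z" (400x640 float32, m along the optical axis (not along the pixel's ray), 0 where there is no reading), "fx", "fy", "cx", "cy" (pixels), "R" (3x3) and "t" (3): a world point X has camera coordinates R X + t. Camera axes: x right, y down, z forward; pixel columns grow to the right and rows downward; lengths in m; the calibration is good to about 2 mm. A picture is of the moment at which its call begins.
- manip.sign_off(): hands the job in; it is judged then, once.
The state is a dict: "clock": time; "qpos": joint angles; "qd": joint speeds; "effort": joint torques, N m; "position": TCP position; "ee_rot": TCP orientation; "contact_force": force on the tool from outside, world axes, zero at the start; "moment": the same for the moment, N m; "width": finger opening in m; "gripper_force": force on a finger pad.
Only numpy, scipy, OpenCV 4.12 (cv2) and the standard library are available. Lean on these libraries where they do the work, as an engineer would, in place of code of your own. Each camera call takes 0.05 s, during which the arm holds its last target. There are 200 camera calls.

## Working session

There is one attempt and no reset: what is moved stays moved. The work goes in short steps, Python scripts to look and compute and a tool call to move; the robot and the scene stay as the last step left them, time stands still between calls to the robot, and variables do not carry over. Pictures are saved under pics/ and viewed, at most 10 in all, crops included, and the job is handed in when it is done.

Besides the shell and the picture viewer there is one more tool, called after "Emit:" by a JSON object that holds its "op" and its "data". play_rows: Moves the arm, as the interface text tells. Its arguments: {"type":"object","properties":{"motion":{"type":"array","items":{"type":"array","items":{"type":"number"}}},"newtons":{"type":"number"}},"required":["motion"]}

```bash
mkdir -p pics; python3 - <<'E'
from rig import manip
import cv2, pickle
s=manip.get_state(); print(s)
for n in("scene","top"):
    d=manip.get_image(n); pickle.dump(d,open(n+'.pkl','wb')); cv2.imwrite(f'pics/{n}0.png',d["img"][:,:,::-1]); print(d["fx"],d["R"],d["t"])
E
```

```text
{'clock': 0.0, 'qpos': array([ 1.00901910e+00,  2.76571957e-01,  1.50614003e+00, -2.07796018e-07,
        1.36072117e+00, -1.20964576e-01]), 'qd': array([0.00038157, 0.00031489, 0.00057411, 0.00075194, 0.00022872,
       0.00127331]), 'effort': array([ 2.46424488e-04, -4.16778266e+01, -2.45808005e+01, -2.24409346e-04,
        1.06468305e-02, -6.06002928e-06]), 'position': array([0.24503354, 0.51957725, 0.23045012]), 'ee_rot': array([-3.07986955e-04,  2.18626024e-01,  9.75808288e-01, -8.67188438e-04]), 'contact_force': array([ 0.59112736, -0.10490344, -0.80718781]), 'moment': array([ 0.04232452, -0.03787195, -0.03245253]), 'gripper_force': 0.0, 'width': 0.08550314189988581}
454.86207542614426 [[ 0.84097709 -0.54085379 -0.01532034]
 [-0.41244864 -0.62247828 -0.66513676]
 [ 0.35020516  0.56568363 -0.74656439]] [-0.43457782  0.28129066  0.8953994 ]
366.54193466063873 [[-0.01238637 -0.99992241  0.00132254]
 [-0.98011989  0.01187912 -0.19805023]
 [ 0.19801915 -0.00374937 -0.98019098]] [0.06333566 0.53647315 0.8705586 ]
```

View pics/scene0.png

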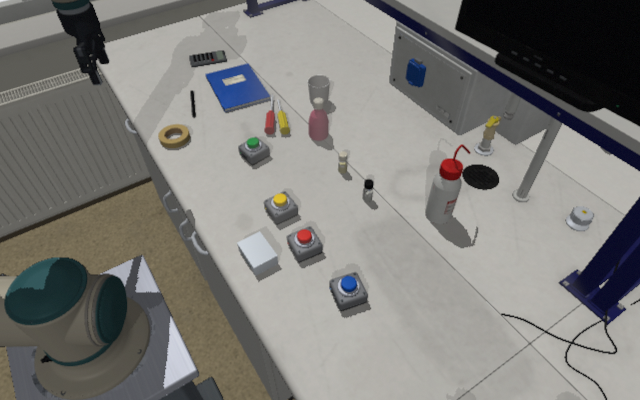

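View pics/top0.png

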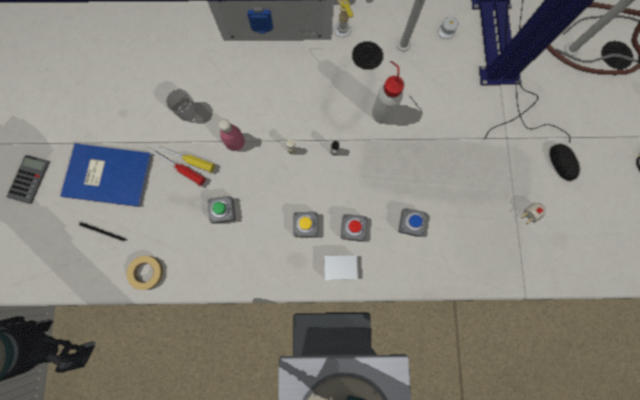

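The scene view shows the caps at blue (348,284), red (305,237), yellow (280,201) and green (254,143). In the top view they are at blue (415,222), red (355,227), yellow (305,224) and green (219,209). The carton is at (341,267), and the vials and bottle lie further back.

```bash
cat > loc.py <<'E'
import cv2, pickle, numpy as np
H={'blue':(100,125),'yellow':(20,33),'red':(0,8),'green':(55,85)}
def find(d,seed,col,h):
    hsv=cv2.cvtColor(d["img"],cv2.COLOR_RGB2HSV); lo,hi=H[col]
    m=cv2.inRange(hsv,(lo,110,70),(hi,255,255))
    if col=='red': m|=cv2.inRange(hsv,(172,110,70),(180,255,255))
    w=np.zeros_like(m); cv2.circle(w,seed,18,255,-1); m&=w
    n,l,st,c=cv2.connectedComponentsWithStats(m); i=1+np.argmax(st[1:,4])
    u,v=c[i]; r=d["R"].T@np.array([(u-d["cx"])/d["fx"],(v-d["cy"])/d["fy"],1]); o=-d["R"].T@d["t"]
    return o+r*(h-o[2])/r[2],(u,v),st[i,2:],d["range_z"][int(round(v)),int(round(u))],o,r
if __name__=='__main__':
    S={'scene':dict(blue=(348,284),red=(305,237),yellow=(280,201),green=(254,143)),'top':dict(blue=(415,222),red=(355,227),yellow=(305,224),green=(219,209))}
    for n in S:
        d=pickle.load(open(n+'.pkl','rb'))
        for c in S[n]:
            p,uv,st,z,o,r=find(d,S[n][c],c,.050)
            print(n,c,p.round(4),np.round(uv,1),st,'depthpt',(o+r*z).round(4))
E
python3 loc.py
```

```text
scene blue [ 0.4768 -0.1857  0.05  ] [348.5 283.4] [ 16  16 206] depthpt [ 0.4755 -0.1873  0.0534]
scene red [ 0.4652 -0.0333  0.05  ] [304.  235.8] [ 15  15 164] depthpt [ 0.463  -0.0374  0.056 ]
scene yellow [0.4748 0.0904 0.05  ] [279.8 199.2] [ 14  13 139] depthpt [0.4737 0.0882 0.0528]
scene green [0.5149 0.3089 0.05  ] [252.3 142.2] [12 10 85] depthpt [0.5131 0.3044 0.0542]
top blue [ 0.4784 -0.1858  0.05  ] [415.5 220.6] [ 13  12 120] depthpt [ 0.4781 -0.1851  0.0527]
top red [ 0.4672 -0.0335  0.05  ] [354.8 225.8] [ 13  12 120] depthpt [ 0.4666 -0.0329  0.0553]
top yellow [0.4766 0.0903 0.05  ] [305.1 222.7] [ 13  12 124] depthpt [0.4763 0.0903 0.0517]
top green [0.5175 0.3077 0.05  ] [218.7 207.6] [ 12  11 106] depthpt [0.517  0.3071 0.0525]
```

Emit:
{"op": "play_rows", "data": {"motion": [[-0.95,-1.0,0,0,0],[-1.9,-2.0,0,0,0],[-2.85,-3.0,0,0,0],[-3.8,-4.0,0,0,0],[-4.75,-5.0,0,0,0]], "newtons": 20}}

```text
clock: 0.72
position: [0.332, 0.2564, 0.2311]
ee_rot: [0.0, 0.218, 0.976, -0.0]
contact_force: [0.6, -0.4, -0.9]
width: 0.0004
gripper_force: 0.0
```

Emit:
{"op": "play_rows", "data": {"motion": [[-0.95,-1.0,0,0,0],[-1.9,-2.0,0,0,0],[-2.85,-3.0,0,0,0],[-3.8,-4.0,0,0,0],[-4.75,-5.0,0,0,0]]}}

```text
clock: 1.35
position: [0.4184, -0.0056, 0.2312]
ee_rot: [0.0, 0.219, 0.976, 0.0]
contact_force: [0.2, 0.7, 0.2]
width: -0.0003
gripper_force: 0.0
```

```bash
cat > go.py <<'E'
import sys, numpy as np
from rig import manip
from scipy.spatial.transform import Rotation as Ro
T=dict(blue=(.477,-.186),yellow=(.4755,.0903),red=(.466,-.0334))
s=manip.get_state(); R=Ro.from_quat(s['ee_rot'],scalar_first=True)
t=np.array([*T[sys.argv[1]],float(sys.argv[2])])
print('units',(R.inv().apply(t-s['position'])/.04).round(3),'pos',s['position'].round(4),'rotvec tilt',R.apply([0,0,1]).round(4),'F',s['contact_force'].round(2),s['width'],s['clock'],s['qpos'].round(2))
E
python3 go.py blue 0.12
```

```text
units [-3.25  -3.455  2.778] pos [ 0.4184 -0.0056  0.2312] rotvec tilt [ 2.e-04  4.e-04 -1.e+00] F [0.2  0.71 0.19] -0.00026211658113316986 1.35 [-0.18  0.04  1.8   0.    1.3  -1.31]
```

Emit:
{"op": "play_rows", "data": {"motion": [[-0.9,-1.0,0,0,0],[-1.8,-2.0,0.5,0,0],[-2.6,-2.8,1.5,0,0],[-3.2,-3.4,2.5,0,0],[-3.2,-3.4,2.75,0,0]]}}

```text
clock: 1.98
position: [0.4751, -0.1827, 0.1183]
ee_rot: [-0.002, 0.22, 0.975, 0.001]
contact_force: [-0.7, 0.4, 0.8]
width: 0.0002
gripper_force: 0.0
```

Emit:
{"op": "play_rows", "data": {"motion": [[0,0,0,0,0],[0,0,0,0,0]]}}

```text
clock: 2.22
position: [0.4765, -0.1807, 0.1225]
ee_rot: [0.001, 0.218, 0.976, -0.0]
contact_force: [0.2, -0.5, 0.2]
width: -0.0001
gripper_force: 0.0
```

```bash
python3 go.py blue 0.065
```

```text
units [-0.066 -0.115  1.438] pos [ 0.4765 -0.1807  0.1225] rotvec tilt [ 1.7e-03 -5.0e-04 -1.0e+00] F [ 0.22 -0.46  0.23] -5.0324649429022117e-05 2.225 [-0.5   0.27  1.81  0.    1.06 -1.63]
```

Emit:
{"op": "play_rows", "data": {"motion": [[-0.05,-0.1,0.5,0,0],[-0.05,-0.1,1.0,0,0],[-0.05,-0.1,1.4,0,0],[-0.05,-0.1,1.4,0,0],[-0.05,-0.1,1.4,0,0]]}}

```text
clock: 2.85
position: [0.4771, -0.1858, 0.0667]
ee_rot: [0.001, 0.218, 0.976, -0.0]
contact_force: [0.3, -0.3, 1.2]
width: -0.0
gripper_force: 0.0
```

```bash
for i in 1 2 3; do python3 go.py blue 0.0528; done; python3 - <<'E'
from rig import manip
import cv2
for n,(x,y) in dict(scene=(270,210),top=(355,160)).items():
    d=manip.get_image(n); a=d["img"][y:y+130,x:x+160,::-1]; cv2.imwrite(f'pics/{n}1.png',cv2.resize(a,None,fx=3,fy=3))
E
python3 go.py blue 0.0528
```

```text
units [ 0.001 -0.005  0.348] pos [ 0.4771 -0.1858  0.0667] rotvec tilt [ 0.0024 -0.0012 -1.    ] F [ 0.32 -0.28  1.2 ] -3.108725392628071e-05 2.85 [-0.51  0.33  1.88  0.    0.93 -1.64]
units [ 0.001 -0.005  0.348] pos [ 0.4771 -0.1858  0.0667] rotvec tilt [ 0.0024 -0.0012 -1.    ] F [ 0.32 -0.28  1.2 ] -3.108725392628071e-05 2.85 [-0.51  0.33  1.88  0.    0.93 -1.64]
units [ 0.001 -0.005  0.348] pos [ 0.4771 -0.1858  0.0667] rotvec tilt [ 0.0024 -0.0012 -1.    ] F [ 0.32 -0.28  1.2 ] -3.108725392628071e-05 2.85 [-0.51  0.33  1.88  0.    0.93 -1.64]
units [ 0.002 -0.     0.344] pos [ 0.4771 -0.186   0.0666] rotvec tilt [ 0.0023 -0.0011 -1.    ] F [ 0.49 -0.41 -0.12] 0.0002454615629751512 2.95 [-0.51  0.33  1.88  0.    0.92 -1.64]
```

View pics/scene1.png

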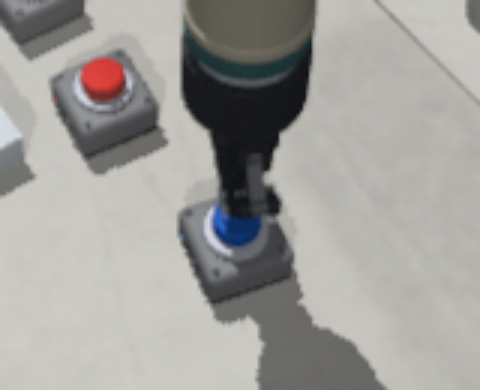

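The crop shows the closed fingers centred just above the blue cap at about (238,215). I'll go down slowly.

Emit:
{"op": "play_rows", "data": {"motion": [[0,0,0.2,0,0],[0,0,0.3,0,0],[0,0,0.35,0,0],[0,0,0.4,0,0],[0,0,0.4,0,0]]}}

```text
clock: 3.58
position: [0.4761, -0.1858, 0.0491]
ee_rot: [-0.0, 0.219, 0.976, 0.0]
contact_force: [-1.7, 0.6, 1.1]
width: -0.0003
gripper_force: 0.3
```

Emit:
{"op": "play_rows", "data": {"motion": [[0,0,0.025,0,0],[0,0,0.05,0,0],[0,0,0.075,0,0],[0,0,0.1,0,0],[0,0,0.1,0,0]]}}

```text
clock: 4.2
position: [0.4761, -0.1858, 0.0451]
ee_rot: [-0.0, 0.219, 0.976, 0.0]
contact_force: [-1.2, -0.4, 1.0]
width: 0.0002
gripper_force: 1.1
```

Emit:
{"op": "play_rows", "data": {"motion": [[0,0,0.012,0,0],[0,0,0.025,0,0],[0,0,0.025,0,0]]}}

```text
clock: 4.58
position: [0.4761, -0.1859, 0.0442]
ee_rot: [-0.0, 0.219, 0.976, 0.0]
contact_force: [-2.2, 0.9, 2.1]
width: 0.0004
gripper_force: 1.4
```

Emit:
{"op": "play_rows", "data": {"motion": [[0,0,0.01,0,0],[0,0,0.02,0,0]]}}

```text
clock: 4.82
position: [0.4761, -0.1859, 0.0435]
ee_rot: [-0.0, 0.219, 0.976, 0.0]
contact_force: [-2.3, 1.3, 3.6]
width: -0.0
gripper_force: 1.7
```

Emit:
{"op": "play_rows", "data": {"motion": [[0,0,0.01,0,0],[0,0,0.01,0,0]]}}

```text
clock: 5.08
position: [0.4761, -0.1859, 0.043]
ee_rot: [-0.0, 0.219, 0.976, 0.0]
contact_force: [-2.5, 1.3, 2.2]
width: -0.0002
gripper_force: 1.4
```

Emit:
{"op": "play_rows", "data": {"motion": [[0,0,0.01,0,0],[0,0,0.01,0,0]]}}

```text
clock: 5.32
position: [0.4762, -0.1859, 0.0427]
ee_rot: [-0.0, 0.219, 0.976, 0.0]
contact_force: [-1.9, 0.8, 4.1]
width: 0.0001
gripper_force: 2.1
```

Emit:
{"op": "play_rows", "data": {"motion": [[0,0,-1.0,0,0],[0,0,-2.0,0,0],[0.5,1.1,-2.0,0,0],[1.0,2.2,-2.0,0,0],[1.5,3.3,-2.0,0,0]]}}

```text
clock: 5.95
position: [0.4792, -0.0399, 0.1227]
ee_rot: [0.001, 0.219, 0.976, 0.0]
contact_force: [0.0, -0.8, -0.7]
width: 0.0
gripper_force: 0.0
```

Emit:
{"op": "play_rows", "data": {"motion": [[0.6,1.2,0,0,0],[1.2,2.3,0,0,0],[1.46,2.94,0,0,0],[1.46,2.94,0.5,0,0],[1.46,2.94,1.2,0,0]]}}

```text
clock: 6.58
position: [0.4774, 0.0912, 0.0747]
ee_rot: [0.002, 0.218, 0.976, 0.001]
contact_force: [-0.4, 0.6, -0.2]
width: 0.0002
gripper_force: 0.0
```

Emit:
{"op": "play_rows", "data": {"motion": [[0,0,0,0,0],[0,0,0,0,0]]}}

```text
clock: 6.82
position: [0.4766, 0.0903, 0.0752]
ee_rot: [0.001, 0.219, 0.976, 0.0]
contact_force: [0.9, -0.0, 0.7]
width: -0.0001
gripper_force: 0.0
```

```bash
python3 go.py yellow 0.0528; python3 - <<'E'
from rig import manip
import cv2,numpy as np
d=manip.get_image("scene"); a=d["img"][160:310,230:390,::-1]; cv2.imwrite('pics/scene2.png',cv2.resize(a,None,fx=3.5,fy=3.5))
d=manip.get_image("top"); import loc
p,uv,st,z,o,r=loc.find(d,(415,222),'blue',.04); print(p,st,o+r*z)
E
```

```text
units [ 0.024 -0.013  0.561] pos [0.4766 0.0903 0.0752] rotvec tilt [ 1.6e-03  2.0e-04 -1.0e+00] F [ 0.91 -0.02  0.65] -6.33691340048359e-05 6.825 [ 0.04  0.29  1.93  0.    0.93 -1.09]
[ 0.47904164 -0.18592652  0.04      ] [12 11 99] [ 0.47912128 -0.18608356  0.03941341]
```

View pics/scene2.png

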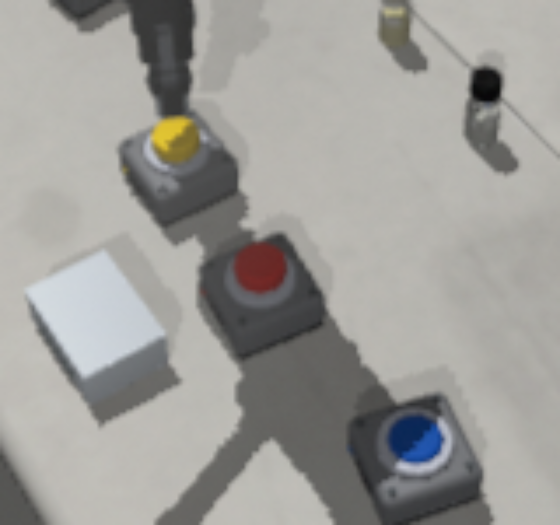

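The crop shows the blue cap (415,440) sitting flush in its ring, so it is down. Red is still up and the fingers are over yellow (175,130). Next I'll press yellow.

Emit:
{"op": "play_rows", "data": {"motion": [[0.02,0,0.3,0,0],[0.02,0,0.45,0,0],[0.02,0,0.53,0,0],[0.02,0,0.57,0,0],[0.02,0,0.61,0,0]]}}

```text
clock: 7.55
position: [0.4746, 0.0907, 0.0504]
ee_rot: [-0.0, 0.219, 0.976, -0.0]
contact_force: [-2.0, 0.1, 2.7]
width: -0.0002
gripper_force: 1.7
```

Emit:
{"op": "play_rows", "data": {"motion": [[0,0,0.025,0,0],[0,0,0.05,0,0],[0,0,0.075,0,0],[0,0,0.1,0,0],[0,0,0.12,0,0]]}}

```text
clock: 8.18
position: [0.4748, 0.0907, 0.0454]
ee_rot: [-0.0, 0.219, 0.976, 0.0]
contact_force: [-3.0, -0.3, 4.2]
width: -0.0003
gripper_force: 1.7
```

Emit:
{"op": "play_rows", "data": {"motion": [[0,0,0.02,0,0],[0,0,0.03,0,0],[0,0,0.03,0,0]]}}

```text
clock: 8.55
position: [0.4754, 0.0907, 0.0443]
ee_rot: [0.0, 0.219, 0.976, 0.0]
contact_force: [-0.3, 0.4, 0.6]
width: 0.0
gripper_force: 0.4
```

Emit:
{"op": "play_rows", "data": {"motion": [[0,0,0.012,0,0],[0,0,0.025,0,0],[0,0,0.025,0,0]]}}

```text
clock: 8.93
position: [0.4755, 0.0907, 0.0434]
ee_rot: [0.001, 0.219, 0.976, 0.0]
contact_force: [-0.4, -0.0, 3.0]
width: 0.0001
gripper_force: 1.4
```

Emit:
{"op": "play_rows", "data": {"motion": [[0,0,0.01,0,0],[0,0,0.015,0,0]]}}

```text
clock: 9.18
position: [0.4755, 0.0907, 0.0428]
ee_rot: [0.001, 0.219, 0.976, 0.0]
contact_force: [0.9, 0.2, 3.4]
width: -0.0001
gripper_force: 1.7
```

Emit:
{"op": "play_rows", "data": {"motion": [[0,0,-1.0,0,0],[0,0,-1.6,0,0],[-0.4,-1.0,-1.6,0,0],[-0.8,-2.1,-1.6,0,0],[-1.11,-2.91,-1.6,0,0]]}}

```text
clock: 9.8
position: [0.4648, -0.0349, 0.1064]
ee_rot: [-0.0, 0.219, 0.976, -0.0]
contact_force: [0.4, -0.5, -0.6]
width: 0.0003
gripper_force: 0.0
```

Emit:
{"op": "play_rows", "data": {"motion": [[0,0,0.4,0,0],[0,0,0.8,0,0],[0,0,0.8,0,0],[0,0,0.8,0,0]]}}

```text
clock: 10.3
position: [0.4656, -0.0335, 0.0749]
ee_rot: [0.0, 0.219, 0.976, 0.0]
contact_force: [-0.1, -0.4, -0.4]
width: 0.0002
gripper_force: 0.0
```

```bash
python3 go.py red 0.0528; python3 - <<'E'
from rig import manip
import cv2
d=manip.get_image("scene"); a=d["img"][160:310,230:390,::-1]; cv2.imwrite('pics/scene3.png',cv2.resize(a,None,fx=3.5,fy=3.5))
E
```

```text
units [-0.008  0.006  0.551] pos [ 0.4656 -0.0335  0.0749] rotvec tilt [ 2.e-04  0.e+00 -1.e+00] F [-0.08 -0.36 -0.36] 0.00019413128107945464 10.3 [-0.22  0.27  1.96  0.    0.91 -1.35]
```

View pics/scene3.png

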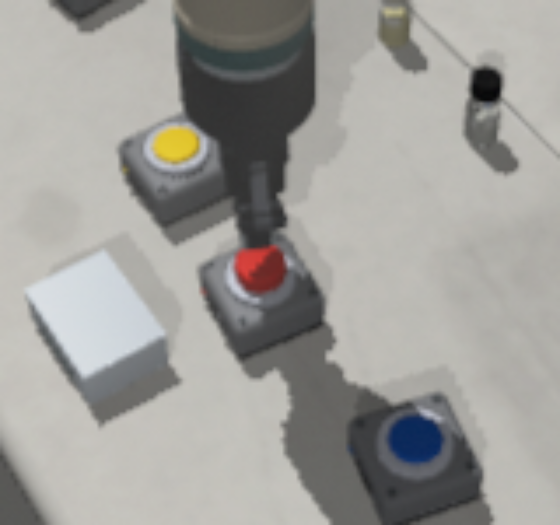

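Yellow (175,145) and blue (415,440) are both flush, and the fingers are over red (260,255). Next I'll press red.

Emit:
{"op": "play_rows", "data": {"motion": [[0,0,0.3,0,0],[0,0,0.45,0,0],[0,0,0.53,0,0],[0,0,0.57,0,0],[0,0,0.61,0,0]]}}

```text
clock: 10.98
position: [0.465, -0.0334, 0.0504]
ee_rot: [-0.0, 0.219, 0.976, 0.0]
contact_force: [-0.7, 0.9, 3.0]
width: 0.0002
gripper_force: 1.7
```

Emit:
{"op": "play_rows", "data": {"motion": [[0,0,0.025,0,0],[0,0,0.05,0,0],[0,0,0.075,0,0],[0,0,0.1,0,0],[0,0,0.12,0,0]]}}

```text
clock: 11.6
position: [0.4653, -0.0335, 0.0454]
ee_rot: [-0.0, 0.219, 0.976, 0.0]
contact_force: [-2.1, 1.0, 2.5]
width: -0.0003
gripper_force: 1.7
```

Emit:
{"op": "play_rows", "data": {"motion": [[0,0,0.02,0,0],[0,0,0.04,0,0],[0,0,0.04,0,0]]}}

```text
clock: 11.98
position: [0.4658, -0.0337, 0.0438]
ee_rot: [0.0, 0.219, 0.976, -0.0]
contact_force: [-0.0, 0.0, 0.3]
width: -0.0001
gripper_force: 0.2
```

Emit:
{"op": "play_rows", "data": {"motion": [[0,0,0.012,0,0],[0,0,0.025,0,0],[0,0,0.025,0,0]]}}

```text
clock: 12.35
position: [0.466, -0.0337, 0.043]
ee_rot: [0.001, 0.219, 0.976, 0.0]
contact_force: [-0.3, -0.1, 2.0]
width: -0.0001
gripper_force: 1.4
```

Emit:
{"op": "play_rows", "data": {"motion": [[0,0,-1.0,0,0],[0,0,-2.0,0,0],[0,0,-3.0,0,0],[0.3,1.0,-3.5,0,0],[0.9,2.2,-4.0,0,0]]}}

```text
clock: 12.98
position: [0.4715, 0.0616, 0.2037]
ee_rot: [0.001, 0.22, 0.975, 0.0]
contact_force: [0.3, 0.2, -0.8]
width: -0.0002
gripper_force: 0.0
```

Emit:
{"op": "play_rows", "data": {"motion": [[0.4,1.2,0,0,0],[0.8,2.4,0,0,0],[0.8,2.4,0,0,0],[0.8,2.4,0,0,0]]}}

```text
clock: 13.48
position: [0.4821, 0.1615, 0.2024]
ee_rot: [-0.0, 0.218, 0.976, -0.001]
contact_force: [-0.6, -0.3, 0.1]
width: -0.0003
gripper_force: 0.0
```

```bash
python3 - <<'E'
from rig import manip
import cv2
d=manip.get_image("scene"); a=d["img"][120:310,230:390,::-1]; cv2.imwrite('pics/scene4.png',cv2.resize(a,None,fx=3,fy=3))
print(manip.get_state()['qd'].round(3))
E
```

```text
[-0.017 -0.005  0.002  0.005 -0.     0.004]
```

View pics/scene4.png

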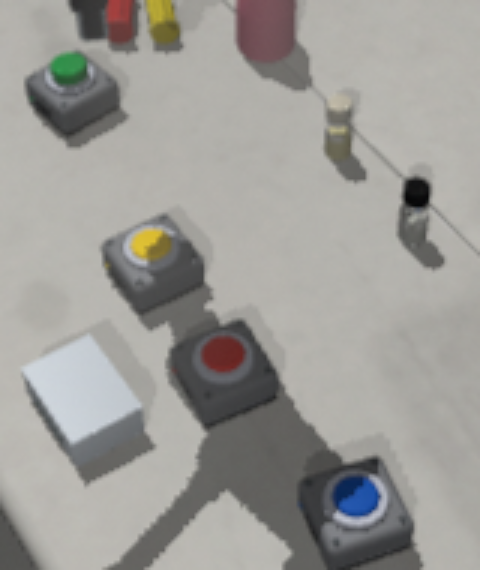

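The last crop shows blue (355,495), red (222,353) and yellow (150,243) all flush and green (70,68) still up. The bystanders haven't moved and the gripper is clear, so I'm handing in.

```bash
python3 -c "
from rig import manip
print(manip.sign_off())"
```

```text
the job is handed in; nothing more can be done
None
```

I pressed the blue, yellow and red caps down in that order, left green up with nothing visibly moved, and handed the job in at about 13.5 s (limit 53 s); sign-off gave no verdict.

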